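Sort two tea canisters by weight

ROBOT

A 7-joint arm with a two-finger parallel gripper is mounted at the origin on a cart in front of the work surface, level with it; the furniture and walls round the work are solid. World frame = base frame: x ahead of the robot, y to its left, z up, the work surface at z = 0. Lengths are in m, angles in rad, forces in N, time in s.
With the tool pointing down it reaches from about 0.4 to 0.85 m from the base axis. Payload 10.4 kg.
Tool frame: the origin (TCP) lies midway between the tips of the shut fingers; the grasp point (between the pads) lies 19 mm behind it; z points along the fingers, y is the line along which they close (so a half turn about z gives the same grasp; the last joint's range is limited). The gripper opens to 87 mm and grips with 3 to 60 N. Pads are 19 mm wide; open, the fingers measure 117 mm over their backs; the gripper's body (75 mm by 190 mm) begins 51 mm behind the grasp point.
Start: joints at [-1.324, 0.332, -0.065, 1.46, 0.022, 1.35, -0.088], TCP at [0.167, 0.602, 0.223] pointing down, gripper open.
Joint ranges: [-2.6, 2.6], [-0.5, 2.12], [-1.47, 1.34], [0.16, 2.42], [-1.27, 4.41], [0.06, 2.06], [-2.6, 2.6]. Speed limits (rad/s): [2.22, 2.22, 2.79, 2.79, 3.14, 3.14, 3.14].

INTERFACE

Orientations are given as [roll, pitch, yaw] about the fixed x, y, z axes, in that order (R = Rz(yaw) Ry(pitch) Rx(roll)).
In Python, from cell import arm, grab_frame, order gives the robot as it stands. Calls block until the motion is done:
- arm.move_ptp(position, orientation): joint-space move of the TCP to a pose.
- arm.move_straight(position, orientation=None, rate=0.15): straight line of the TCP; orientation=None keeps the orientation; rate is the mean speed in m/s.
- arm.movej(angles): joint-space move.
- arm.let_go() and arm.close(squeeze=None): open the fingers fully, or close them until they stop; squeeze is the grip in N (None keeps the last).
- arm.wait(seconds).
- arm.solve_ik(position, orientation): joint angles nearest the present ones, or None.
- grab_frame(name): name is "scene" or "top" or "wrist"; returns a dict with "image" (480x640x3 uint8, blue, green, red), "K" (3x3 intrinsics, pixels), "distortion" ([k1, k2, p1, p2, k3] as OpenCV has them; the pictures are not rectified), "rvec" (rotation vector, rad) and "tvec" (3), from world to camera coordinates, as OpenCV has them. Camera axes: x right, y down, z forward; pixel columns grow to the right and rows downward; lengths in m; the calibration is good to about 2 mm. A picture is of the moment at which its call begins. There is no depth.
A pose or a line that the arm cannot do raises arm.Unreachable and nothing moves.
- order.close_job(): hands the job in; it is judged then, once.
Readings, each from a call of its own:
- arm.read_clock(): time.
- arm.read_qpos(): joint angles.
- arm.read_joint_velocities(): joint speeds.
- arm.read_effort(): joint torques, N m.
- arm.read_eef_pos(): TCP position.
- arm.read_eef_rot(): TCP orientation.
- arm.read_wrist_force(): force on the tool from outside, world axes, zero at the start.
- arm.read_wrist_torque(): the same for the moment, N m.
- arm.read_gripper_width(): opening from 0.0 (shut) to 1.0 (fully open).
- arm.read_grip_force(): force on a finger pad.
Only numpy, scipy, OpenCV 4.12 (cv2) and the standard library are available. Lean on these libraries where they do the work, as an engineer would, in place of code of your own. Each camera call takes 0.05 s, during which the arm holds its last target. There are 200 camera calls.

TASK

Two identical short canisters with wooden lids stand in the middle of the worktop; one holds a full refill cartridge and is clearly heavier, the other holds a spent one, and only lifting tells which. Stand the heavy canister on the round wooden board and the light one in the grey washing-up bowl, upright, and never tip either over.

Things in the scene. Friction and masses are not known exactly. Their poses are not given: they have to be found in the camera images.
- canister_a: one of two identical round off-white canisters, 102 mm in diameter, 130 mm high. The wooden lid is fixed on; its top is 113 mm above the underside and bears a central round knob 20 mm wide, from 113 to 130 mm: lift by this knob (the body is too wide). Origin: centre of the underside, z up. Total weight 0.63 to 0.77 kg or about 0.28 kg; which is the heavy one changes from start to start.
- canister_b: the other of the two identical canisters: same shape, size and origin; heavy if canister_a is light and light if that is heavy. The sealed cartridge inside may shift by a few mm. (A taller, 150 mm canister of the same kind at the back is a bystander.)
- board: round beech serving board lying flat, 260 mm in diameter, 18 mm thick, fixed. Origin: centre of its underside, so its top is 18 mm above the origin. It may lie to the left or to the right of the canisters. Place for the heavy canister.
- bowl: grey rectangular plastic washing-up bowl, open on top, fixed: rim 340 mm along its x, 280 mm along its y, 135 mm above the origin; flat inner floor 16 mm above the origin, about 200 by 200 mm round the centre, walls flaring outward. Origin: centre of its underside. It lies on the other side of the canisters from the board. Place for the light canister.

How it is judged:
By the outcome, as a careful person would: the job done as asked, in the order asked, and still so for the second after the job is handed in, with the robot touching nothing.
It also fails if it takes over 64 s, if anything falls off the work surface, if the arm or the gripper's body presses on something with over 40 N, if the wrist force passes 120 N, or if a joint passes its speed limit or range.

## Working session

There is one attempt and no reset: what is moved stays moved. The work goes in short steps, each a Python script; the robot and the scene stay as the last script left them, time stands still between calls to the robot, and variables do not carry over. Pictures are saved under pics/ and viewed, at most 10 in all, crops included, and the job is handed in when it is done.

```bash
ls; mkdir -p pics
python3 - <<'E'
from cell import arm, grab_frame
import cv2,numpy as np,pickle
for n in("scene","top"):
    f=grab_frame(n);cv2.imwrite(f"pics/{n}0.png",f["image"]);pickle.dump(f,open(f"{n}0.pkl","wb"))
    print(n,(-cv2.Rodrigues(f["rvec"])[0].T@np.array(f["tvec"]).reshape(3)))
print(arm.read_clock(),arm.read_eef_pos(),arm.read_eef_rot(),arm.read_wrist_force())
E
```

```text
pics
scene [-0.38276457 -0.62896024  0.7846551 ]
top [0.34083807 0.00483351 1.12078351]
0.1 [0.16650573 0.60207202 0.22183773] [-3.14034090e+00  8.03516493e-05  2.87183649e+00] [-0.00846732 -0.40159468  0.09906222]
```

View pics/top0.png

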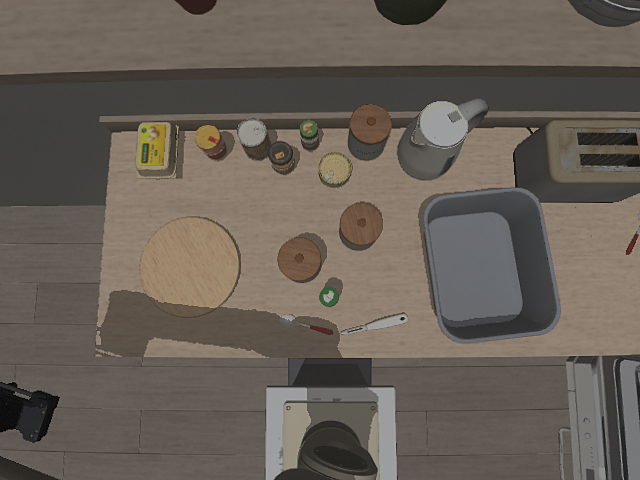

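View pics/scene0.png

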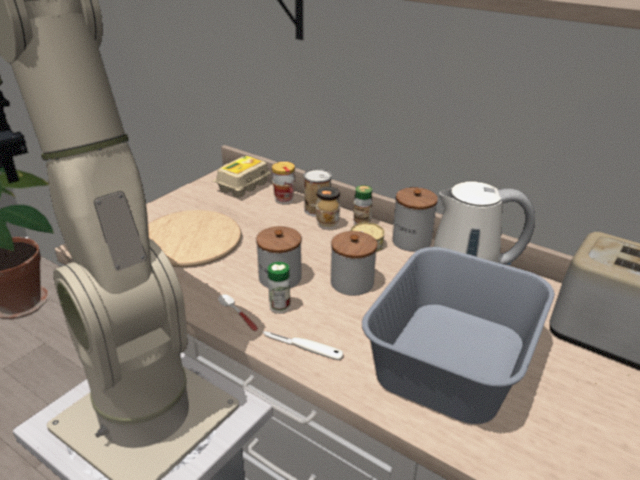

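The top view shows the canister knobs at about (299,258) and (362,223). The board centre is at (190,266), the bowl floor spans about (430–522, 212–320), and a green-capped jar stands at (329,297).

```bash
cat > h.py <<'E'
import cv2,numpy as np
def at_z(f,uv,z):
    p=cv2.undistortPoints(np.array(uv,float).reshape(-1,1,2),np.array(f["K"]),np.array(f["distortion"])).reshape(-1,2)
    R=cv2.Rodrigues(np.array(f["rvec"]))[0];c=-R.T@np.array(f["tvec"]).reshape(3)
    d=np.c_[p,np.ones(len(p))]@R
    return c+d*((z-c[2])/d[:,2])[:,None]
E
python3 - <<'E'
import pickle,cv2,numpy as np
from h import at_z
f=pickle.load(open("top0.pkl","rb"));s=pickle.load(open("scene0.pkl","rb"))
np.set_printoptions(precision=4,suppress=True)
img=f["image"]
print("knob",at_z(f,[(299,258),(362,223),(371,121)],.13))
# lids by colour: brown
hsv=cv2.cvtColor(img,cv2.COLOR_BGR2HSV)
for (u,v) in [(299,259),(361,226)]:
    print("hsv",hsv[v+8,u+8],hsv[v,u-45])
    d=np.abs(img.astype(int)-img[v+8,u+8].astype(int)).sum(2)<60
    m=np.zeros(d.shape,np.uint8);m[v-32:v+32,u-32:u+32]=d[v-32:v+32,u-32:u+32]
    n,l,st,ce=cv2.connectedComponentsWithStats(cv2.morphologyEx(m,cv2.MORPH_CLOSE,np.ones((5,5))))
    k=1+st[1:,4].argmax();e=cv2.minEnclosingCircle(np.argwhere(l==k)[:,::-1].astype(np.float32))
    print("lid",ce[k],st[k],e,at_z(f,[e[0],(e[0][0]+e[1],e[0][1])],.108))
print("scene knob",at_z(s,[(279,234),(354,239)],.13))
print("board edge",at_z(f,[(140,266),(240,266),(190,217),(190,316)],.018))
print("rim corners",at_z(f,[(424,190),(541,189),(558,334),(442,342)],.135))
print("floor corners",at_z(f,[(429,219),(507,211),(523,315),(441,322)],.016))
print("jar",at_z(f,[(329,297)],.1))
c=cv2.resize(img[180:350,130:570],None,fx=1.8,fy=1.8)
E
```

```text
knob [[ 0.4547  0.0695  0.13  ]
 [ 0.5349 -0.0755  0.13  ]
 [ 0.7846 -0.1023  0.13  ]]
hsv [ 12 100 112] [ 15  57 143]
lid [302.0896 257.0393] [ 277  232   50   51 1909] ((302.5909118652344, 256.5454406738281), 26.294103622436523) [[0.4606 0.0626 0.108 ]
 [0.4602 0.0013 0.108 ]]
hsv [ 13 102 117] [ 14  58 145]
lid [360.6606 223.9097] [ 339  201   44   49 1606] ((360.5, 225.5), 25.387104034423828) [[ 0.5333 -0.0736  0.108 ]
 [ 0.5329 -0.1333  0.108 ]]
scene knob [[ 0.4462  0.0571  0.13  ]
 [ 0.5261 -0.0853  0.13  ]]
board edge [[0.4488 0.4858 0.018 ]
 [0.4479 0.2269 0.018 ]
 [0.5761 0.3611 0.018 ]
 [0.3225 0.3502 0.018 ]]
rim corners [[ 0.611  -0.2206  0.135 ]
 [ 0.6121 -0.4946  0.135 ]
 [ 0.2808 -0.5054  0.135 ]
 [ 0.2663 -0.2462  0.135 ]]
floor corners [[ 0.5666 -0.2573  0.016 ]
 [ 0.5865 -0.4606  0.016 ]
 [ 0.3211 -0.4822  0.016 ]
 [ 0.3059 -0.2761  0.016 ]]
jar [[0.3669 0.0016 0.1   ]]
```

Run:
```python
from cell import arm, grab_frame
import cv2,numpy as np,pickle
np.set_printoptions(precision=3,suppress=True)
for p in [(.45,.065,.26),(.53,-.08,.26),(.4485,.356,.3),(.4435,-.368,.35),(.45,.065,.114),(.53,-.08,.114),(.4485,.356,.13),(.4435,-.368,.13)]:
    for y in (0,1.57,3.14): print(p,y,arm.solve_ik(p,[np.pi,0,y]))
arm.move_ptp([.45,.065,.28],[np.pi,0,np.pi])
f=grab_frame("wrist");cv2.imwrite("pics/w1.png",f["image"]);pickle.dump(f,open("w1.pkl","wb"))
print(arm.read_clock(),arm.read_qpos(),arm.read_eef_pos(),arm.read_wrist_force())
```

```text
(0.45, 0.065, 0.26) 0 [-0.795 -0.107  0.518  1.851  0.054  1.384 -1.86 ]
(0.45, 0.065, 0.26) 1.57 [-0.817 -0.11   0.538  1.852  0.057  1.384 -0.293]
(0.45, 0.065, 0.26) 3.14 [-0.793 -0.107  0.517  1.851  0.054  1.384  1.28 ]
(0.53, -0.08, 0.26) 0 [-0.738  0.135  0.892  1.678 -0.107  1.379 -1.401]
(0.53, -0.08, 0.26) 1.57 [-0.754  0.137  0.911  1.679 -0.11   1.379  0.172]
(0.53, -0.08, 0.26) 3.14 [-0.751  0.137  0.907  1.679 -0.11   1.379  1.741]
(0.4485, 0.356, 0.3) 0 [-1.122  0.187  0.435  1.501 -0.079  1.471 -2.256]
(0.4485, 0.356, 0.3) 1.57 [-1.01   0.183  0.304  1.495 -0.055  1.471 -0.707]
(0.4485, 0.356, 0.3) 3.14 [-0.845  0.183  0.11   1.486 -0.02   1.473  0.834]
(0.4435, -0.368, 0.35) 0 [-0.145  0.25   0.945  1.413 -0.202  1.58  -0.787]
(0.4435, -0.368, 0.35) 1.57 [-0.145  0.25   0.945  1.413 -0.202  1.58   0.783]
(0.4435, -0.368, 0.35) 3.14 [ 0.833  0.204 -0.265  1.362  0.053  1.582  2.143]
(0.45, 0.065, 0.114) 0 [-0.792  0.039  0.565  2.052 -0.024  1.056 -1.786]
(0.45, 0.065, 0.114) 1.57 [-0.786  0.039  0.559  2.052 -0.024  1.056 -0.216]
(0.45, 0.065, 0.114) 3.14 [-0.752  0.04   0.524  2.051 -0.023  1.057  1.352]
(0.53, -0.08, 0.114) 0 [-0.678  0.3    0.867  1.867 -0.257  1.091 -1.283]
(0.53, -0.08, 0.114) 1.57 [-0.691  0.305  0.885  1.867 -0.265  1.092  0.294]
(0.53, -0.08, 0.114) 3.14 [-0.632  0.286  0.81   1.865 -0.233  1.088  1.835]
(0.4485, 0.356, 0.13) 0 [-1.13   0.3    0.451  1.741 -0.143  1.133 -2.207]
(0.4485, 0.356, 0.13) 1.57 [-1.     0.289  0.295  1.734 -0.092  1.132 -0.679]
(0.4485, 0.356, 0.13) 3.14 [-0.832  0.285  0.095  1.725 -0.029  1.134  0.842]
(0.4435, -0.368, 0.13) 0 [-0.147  0.422  0.955  1.749 -0.373  1.165 -0.654]
(0.4435, -0.368, 0.13) 1.57 [-0.147  0.422  0.955  1.749 -0.373  1.165  0.916]
(0.4435, -0.368, 0.13) 3.14 [ 0.836  0.309 -0.265  1.698  0.087  1.146  2.116]
2.3333 [-0.799 -0.116  0.514  1.817  0.058  1.426  1.277] [0.45  0.066 0.28 ] [0.086 0.289 0.518]
```

View pics/w1.png

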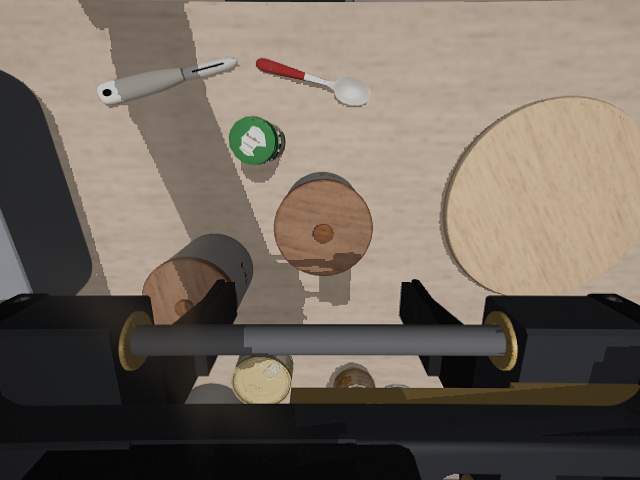

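The wrist view shows knob 1 at (323,233) and knob 2 at (184,307).

Run:
```python
import pickle,numpy as np
from h import at_z
w=pickle.load(open("w1.pkl","rb"))
np.set_printoptions(precision=4,suppress=True)
print(at_z(w,[(323,233),(184,307)],.13));print(at_z(w,[(323,227),(274,227),(372,227)],.113))
print("board",at_z(w,[(443,197),(572,97),(556,298)],.018))
```

```text
[[ 0.456   0.072   0.13  ]
 [ 0.535  -0.0704  0.13  ]]
[[0.4543 0.0722 0.113 ]
 [0.4544 0.0227 0.113 ]
 [0.4542 0.1218 0.113 ]]
board [[0.4385 0.2256 0.018 ]
 [0.3233 0.3599 0.018 ]
 [0.578  0.395  0.018 ]]
```

```bash
cat > g.py <<'E'
from cell import arm
import numpy as np
O=[np.pi,0,np.pi/2]
def pick(x,y):
    """grip the knob, lift 3 cm and return the added downward load"""
    arm.move_ptp([x,y,.20],O); arm.wait(.3)
    f0=np.mean([arm.read_wrist_force()[2] for _ in range(5)])
    arm.move_straight([x,y,.1155],rate=.08)
    arm.close(squeeze=35); print("width",arm.read_gripper_width(),"grip",arm.read_grip_force())
    arm.move_straight([x,y,.145],rate=.05); arm.wait(.5)
    f1=np.mean([arm.read_wrist_force()[2] for _ in range(5)])
    print("load",f0-f1,f0,f1,"w",arm.read_gripper_width(),"t",arm.read_clock())
    return f0-f1
E
python3 - <<'E'
from g import *; from cell import grab_frame; import cv2
pick(.455,.071)
cv2.imwrite("pics/s1.png",grab_frame("scene")["image"][150:400,150:450])
E
```

```text
width 0.18509918702298864 grip 35.000012101081666
load 2.969584976487616 0.5717759278506436 -2.3978090486369723 w 0.19039203176262118 t 7.6167
```

View pics/s1.png

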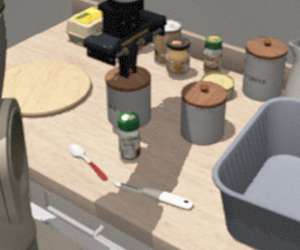

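The load is 0.30 kg, so this is the light one. It is held by the knob and goes to the bowl.

```bash
cat >> g.py <<'E'
def carry(x0,y0,x,y,floor):
    arm.move_straight([x0,y0,.31],rate=.15)
    print("load",arm.read_wrist_force()[2],"w",arm.read_gripper_width())
    arm.move_straight([x,y,.31],rate=.18); arm.wait(.3)
    f0=arm.read_wrist_force()[2]; z=.1155+floor+.008
    arm.move_straight([x,y,z],rate=.12)
    while arm.read_wrist_force()[2]<f0+1.5 and z>.1155+floor-.006:
        z-=.001; arm.move_straight([x,y,z],rate=.03)
    print("touch",z-.1155-floor,arm.read_wrist_force(),arm.read_eef_pos(),arm.read_clock())
E
python3 - <<'E'
from g import *; from cell import grab_frame; import cv2,pickle
carry(.455,.071,.444,-.368,.016)
f=grab_frame("wrist");cv2.imwrite("pics/w2.png",f["image"])
f=grab_frame("scene");cv2.imwrite("pics/s2.png",f["image"])
E
```

```text
load -2.9802731116016035 w 0.1895396087311926
touch -0.0040000000000000036 [ 0.96782955 -0.74811437  0.1268527 ] [ 0.44416412 -0.36832537  0.12777504] 16.375
```

View pics/s2.png

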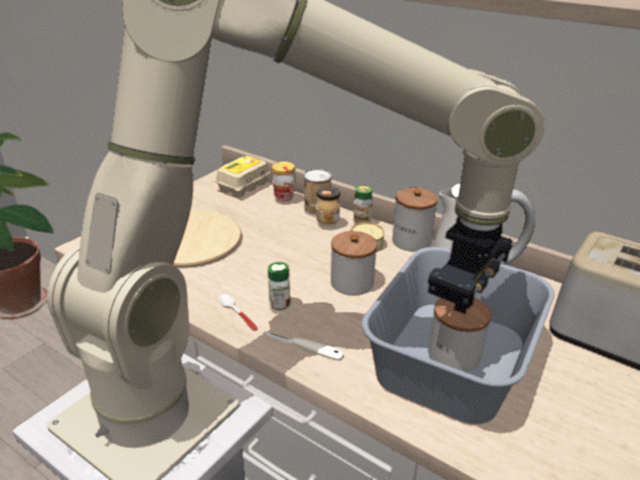

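The canister is upright on the bowl floor, with its lid at about (462,312). I'll release it and lift the other one.

Run:
```python
from g import *; from cell import grab_frame; import cv2
arm.let_go(); arm.move_straight([.444,-.368,.30],rate=.15)
f=grab_frame("wrist");cv2.imwrite("pics/w3.png",f["image"])
arm.move_straight([.535,-.073,.22],rate=.2)
pick(.535,-.073)
```

```text
width 0.1880742332404892 grip 35.000803536968306
load 7.365096954415851 -0.3377644316822048 -7.702861386098055 w 0.18818479960728043 t 25.0417
```

View pics/w3.png

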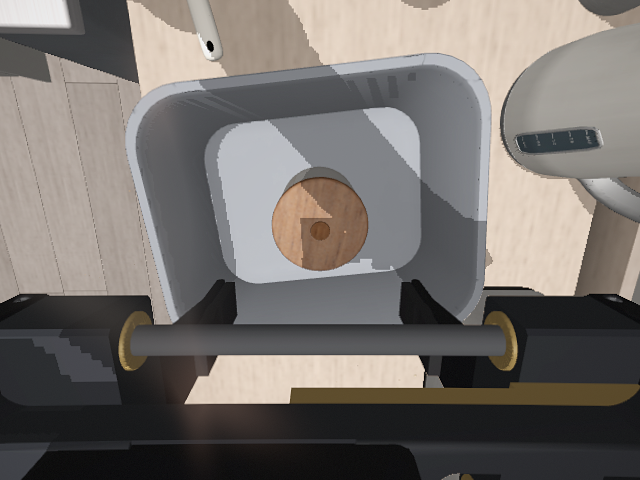

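The light canister stands upright on the bowl floor, with its knob at (320,231). The second one weighs 0.75 kg, so it's the heavy one and goes to the board.

Run:
```python
from g import *
carry(.535,-.073,.449,.356,.018)
```

```text
load -7.586289521877287 w 0.1932744230621631
touch -0.0009999999999999974 [ 1.12818906 -2.35462784  2.93908939] [0.44982855 0.35592259 0.13332083] 32.975
```

Run:
```python
from g import *; from cell import grab_frame; import cv2
arm.let_go(); arm.move_straight([.449,.356,.32],rate=.15)
arm.move_ptp([.45,.02,.35],O); arm.wait(.5)
cv2.imwrite("pics/t4.png",grab_frame("top")["image"])
cv2.imwrite("pics/s4.png",grab_frame("scene")["image"]); print(arm.read_clock())
```

```text
37.575
```

View pics/t4.png

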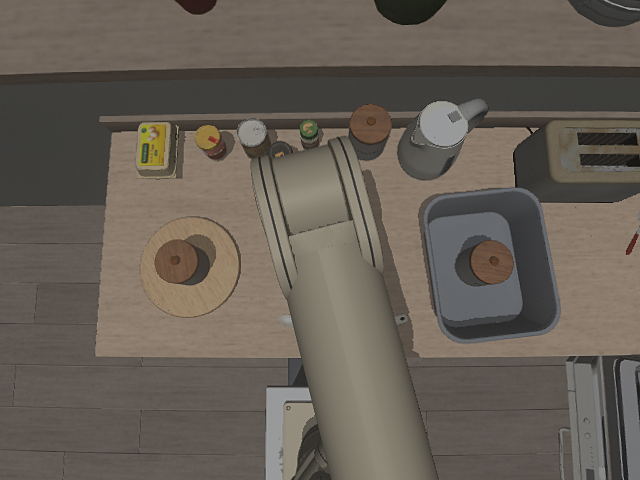

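View pics/s4.png

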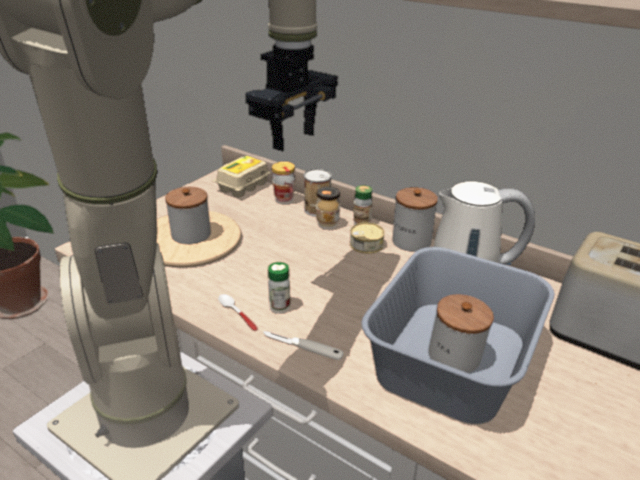

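Both canisters stand upright: the heavy one on the board (lid at (177,261) in the top view) and the light one in the bowl (lid at (492,262)). The arm is clear of everything.

```bash
python3 -c "
from cell import order
print(order.close_job())"
```

```text
the job is handed in; nothing more can be done
None
```

Job handed in at about 38 s: the heavy canister (about 0.75 kg) stands upright on the board and the light one (about 0.30 kg) upright in the bowl, with the arm clear of both.

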